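Clamp the casting mould shut

TASK

Close up the plaster casting mould for pouring: take the big flat-bladed key from its wooden stand and, with its blade, keeping your fingers off the mould and its screws, tighten both slotted clamp screws clockwise until they come up against their stops, without forcing them any further. Then put the key back upright in the stand and let go; leave the jar, the beaker and the rubber bulb where they are.

Things in the scene. Friction and masses are not known exactly. Their poses are not given: they have to be found in the camera images.
- mould: White plaster casting mould, a block 130 x 210 x 68 mm under two steel straps, fixed on a wooden cradle; overall about 150 (x) x 220 (y) x 125 mm high. Origin: centre of its underside on the bench; z up, y along its long side. Its top face leans 0.35 rad (20 deg) towards its own -x, so the screw axes lean that way.
- clamp_left_top (a point): Centre of the top face of the slotted screw at the mould's +y end; the frame is fixed to the mould. z: the screw's axis, outwards. Steel head 40 mm across, 15 mm high, turning in place on a boss; its slot runs right across it, 6 mm wide, 10 mm deep. The slot lies along x turned clockwise (seen from outside) by the joint value, but only to within 0.3 rad: see or feel it.
- screw_left (a joint): Turn of that screw in rad: grows clockwise seen from outside; starts between 0 and 1.0 (loose); hard stop at 2.9 (fully tight). Stiff to turn (0.15 N m). It does not rise or sink.
- clamp_right_top (a point): The same point for the same kind of screw at the mould's -y end, 124 mm from the other; axes alike. Its slot too may lie up to 0.3 rad off, not by the same amount.
- screw_right (a joint): Turn of the right screw, as for screw_left: starts 0 to 1.0, stop at 2.9.
- driver: Flat-bladed key, 126 mm long, about 0.2 kg. Origin: middle of the blade's lower edge; z up the shank. Steel blade 30 (x) x 3.5 (y) x 14 mm tall, shank 16 mm thick, guard disc 60 mm across at z = 66 to 72 mm, dark wooden handle 70 (x) x 24 mm (y) at z = 82 to 126 mm, to be pinched across y. It starts hanging upright in the stand by its guard disc.
- stand: Wooden tool stand, a fixed block 85 x 85 x 70 mm high with a square hole 39 mm wide right through it from above. Origin: centre of its underside. With the key put away its guard disc lies on the stand's top, the blade 4 mm over the bench. Stands to the left or right of the mould; the jar stands at the other side.
- slip_jar: White jar, 80 mm across, 110 mm high, loose; origin at its underside. Leave alone.
- beaker: Terracotta beaker, 80 mm across, 95 mm high, loose; origin at its underside. Leave alone.
- bulb: Red-brown rubber slip-trailing bulb standing nozzle up, 68 mm across, 120 mm high, loose; origin at its underside. Leave alone.
Mind the look-alikes: they are no part of the job. Leave any green or yellow look-alike of the driver alone. What is shaped like the stand but purple is not meant.

How it is judged:
By the outcome, as a careful person would: the job done as asked, in the order asked, and still so for the second after the job is handed in, with the robot touching nothing.
It also fails if it takes over 72 s, if anything falls off the work surface, if the arm or the gripper's body presses on something with over 40 N, if the wrist force passes 120 N, or if a joint passes its speed limit or range.

ROBOT

A 6-joint arm with a two-finger parallel gripper is mounted at the origin on the work surface. World frame = base frame: x ahead of the robot, y to its left, z up, the work surface at z = 0. Lengths are in mm, angles in rad, forces in N, time in s.
With the tool pointing down it reaches from about 300 to 750 mm from the base axis. Payload 8.5 kg.
Tool frame: the origin (TCP) lies midway between the tips of the shut fingers; the grasp point (between the pads) lies 19 mm behind it (r.grip_point_offset is the z of the grasp point in the tool frame, in mm); z points along the fingers, y is the line along which they close (so a half turn about z gives the same grasp; the last joint's range is limited). The gripper opens to 88 mm and grips with 3 to 60 N. Pads are 18 mm wide; open, the fingers measure 123 mm over their backs; the gripper's body (75 mm by 187 mm) begins 45 mm behind the grasp point.
Start: joints at [-1.391, 0.381, 1.297, -0, 1.464, -0.215], TCP at [211.536, -507.674, 238.748] pointing down, gripper open.
Joint ranges: [-3.11, 3.11], [-0.89, 2.33], [0.22, 2.48], [-1.42, 4.56], [0.17, 2.85], [-2.88, 2.88]. Speed limits (rad/s): [2.39, 2.39, 3.14, 3.14, 3.14, 3.14].

INTERFACE

Orientations are given as a rotation vector (axis times angle).
In Python, from plant import r gives the robot as it stands. Calls block until the motion is done:
- r.move_to(position, orientation): joint-space move of the TCP to a pose.
- r.move_straight(position, orientation=None, feed=150, until_force=None): straight line of the TCP; orientation=None keeps the orientation; feed is the mean speed in mm/s. With until_force (N) it stops when the force on the tool has changed by that much, and returns True; else False.
- r.move_joints(angles): joint-space move.
- r.grip(opening): finger opening in mm; the grip force is fixed at half the most; returns when the fingers have stopped.
- r.sleep(seconds).
- r.ik(position, orientation): joint angles nearest the present ones, or None.
- r.read_state(): the state.
- r.get_image(name): name is "scene" or "top"; returns a dict with "image" (480x640x3 uint8, red, green, blue), "depth" (480x640 float32, mm along the optical axis (not along the pixel's ray), 0 where there is no reading), "fov_y" (degrees; the focal length in pixels is half the picture's height over the tangent of half this angle, whatever the lens; pixels are square), "cx", "cy" (the principal point, pixels), "k1" (the pictures are not rectified: a ray, as slopes to the right and down, at radius r is drawn at 1 + k1 r^2 times it, then the intrinsics apply), "extrinsics" (4x4, takes a point from camera to world coordinates). Camera axes: x right, y down, z forward; pixel columns grow to the right and rows downward; lengths in mm; the calibration is good to about 2 mm. A picture is of the moment at which its call begins.
A pose or a line that the arm cannot do raises r.MotionError and nothing moves.
- r.finish_job(): hands the job in; it is judged then, once.
The state is a dict: "time_s": time; "joint_positions": joint angles; "dq": joint speeds; "tau": joint torques, N m; "eef_pos": TCP position; "tcp_rot": TCP orientation; "force": force on the tool from outside, world axes, zero at the start; "ft_torque": the same for the moment, N m; "finger_gap": finger opening in mm; "grip_force": force on a finger pad.
Only numpy, scipy, OpenCV 4.12 (cv2) and the standard library are available. Lean on these libraries where they do the work, as an engineer would, in place of code of your own. Each camera call takes 0.05 s, during which the arm holds its last target. There are 200 camera calls.

## Working session

There is one attempt and no reset: what is moved stays moved. The work goes in short steps, each a Python script; the robot and the scene stay as the last script left them, time stands still between calls to the robot, and variables do not carry over. Pictures are saved under pics/ and viewed, at most 10 in all, crops included, and the job is handed in when it is done.

```bash
ls; mkdir -p pics; cat > h.py <<'E'
import numpy as np, cv2
from plant import r
def cam(n):
    d=r.get_image(n); return d
def K(d):
    f=240/np.tan(np.radians(d["fov_y"])/2); return np.array([[f,0,d["cx"]],[0,f,d["cy"]],[0,0,1.]])
def cloud(d):
    # world xyz for each pixel from depth
    h,w=d["depth"].shape; u,v=np.meshgrid(np.arange(w),np.arange(h))
    return pts(d,u.ravel(),v.ravel(),d["depth"].ravel()).reshape(h,w,3)
def slopes(d,u,v):
    k=K(d); x=(np.asarray(u,float)-k[0,2])/k[0,0]; y=(np.asarray(v,float)-k[1,2])/k[1,1]
    rd=np.hypot(x,y); rr=rd.copy()
    for _ in range(20): rr=rd/(1+d["k1"]*rr**2)
    s=np.where(rd>0,rr/np.maximum(rd,1e-12),1); return x*s,y*s
def pts(d,u,v,z):
    x,y=slopes(d,u,v); T=np.array(d["extrinsics"])
    return np.stack([x*z,y*z,z],-1)@T[:3,:3].T+T[:3,3]
def onplane(d,u,v,p0,n):
    T=np.array(d["extrinsics"]); x,y=slopes(d,u,v)
    D=np.stack([x,y,np.ones_like(x)],-1)@T[:3,:3].T; o=T[:3,3]
    t=((np.asarray(p0)-o)@n)/(D@n); return o+D*t[...,None]
def save(img,name): cv2.imwrite("pics/"+name,cv2.cvtColor(img,cv2.COLOR_RGB2BGR))
E
python3 - <<'E'
from h import *
import pickle
for n in("scene","top"):
    d=cam(n); save(d["image"],n+"0.png"); pickle.dump(d,open(n+"0.pkl","wb")); print(n,d["fov_y"],d["cx"],d["cy"],d["k1"],np.round(d["extrinsics"],3).tolist(),(d["depth"]==0).mean())
s=r.read_state(); print(s, r.grip_point_offset)
E
```

```text
pics
scene 47.88584421411022 317.4367373185096 239.94903403525112 -0.16180170138043962 [[-0.769, 0.54, -0.342, 989.879], [0.639, 0.657, -0.4, 565.817], [0.009, -0.526, -0.85, 1199.907], [0.0, 0.0, 0.0, 1.0]] 0.004026692708333333
top 43.49355719699303 335.6380508980186 238.8350781695035 -0.035787362363711016 [[0.008, -0.988, 0.154, 345.063], [-1.0, -0.008, 0.002, 89.271], [-0.001, -0.154, -0.988, 1461.118], [0.0, 0.0, 0.0, 1.0]] 0.00396484375
{'time_s': 0.1, 'joint_positions': array([-1.39129642e+00,  3.81143423e-01,  1.29813019e+00,  1.76217537e-05,
        1.46357521e+00, -2.15327308e-01]), 'dq': array([-0.00050875, -0.0006525 , -0.00345677, -0.0003655 , -0.0005242 ,
       -0.00027912]), 'tau': array([ 3.17455633e-03, -4.38655615e+01, -2.24908108e+01,  7.13874539e-02,
        3.42257030e-02, -7.44254476e-05]), 'eef_pos': array([ 211.50257126, -507.45631888,  238.21003205]), 'tcp_rot': array([-3.07934325e+00, -6.15923405e-01, -6.28348716e-05]), 'force': array([-0.15457777,  0.08748062,  0.61264844]), 'ft_torque': array([0.02915984, 0.0167185 , 0.0056499 ]), 'grip_force': 0.0, 'finger_gap': 88.33354308823947} -18.700000000000003
```

View pics/scene0.png

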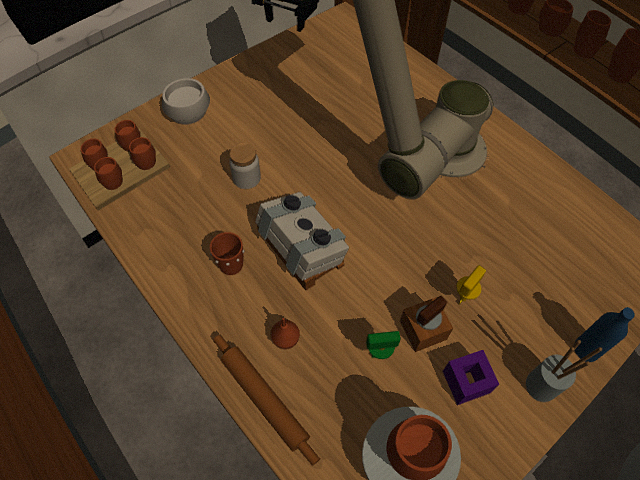

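View pics/top0.png

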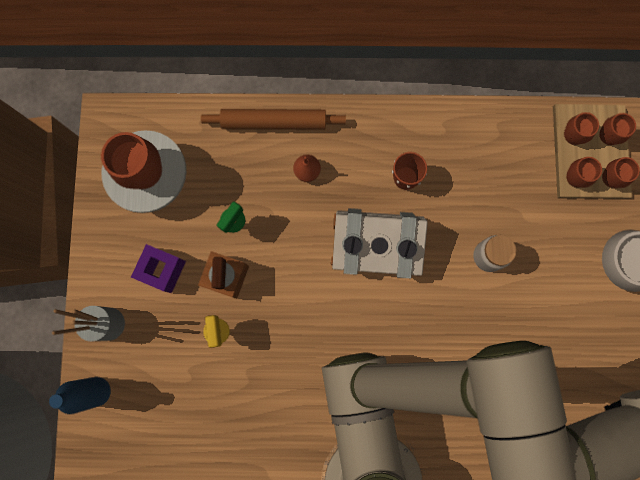

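The scene view shows the mould at (303,235). The key is in the brown stand at (430,322), with the green fake at (382,343), the yellow fake at (471,285) and the purple stand at (470,377). In the top view the screws are at (352,245) and (407,250), and the key handle is at (220,272).

```bash
cat > m.py <<'E'
from h import *
import pickle
t=pickle.load(open("top0.pkl","rb")); s=pickle.load(open("scene0.pkl","rb"))
C=cloud(t)
# mould top plane: bright white pixels in box
img=t["image"].astype(int); m=np.zeros((480,640),bool); m[205:285,325:435]=1
P=C[m]; I=img[m]
w=(I.min(1)>110)&(P[:,2]>60)
Q=P[w]; 
best=None; rng=np.random.default_rng(0)
for _ in range(500):
    a,b,c=Q[rng.choice(len(Q),3,False)]; n=np.cross(b-a,c-a); n/=np.linalg.norm(n)+1e-9; n*=np.sign(n[2]+1e-12)
    k=abs((Q-a)@n)<2.5
    if n[2]>.8 and (best is None or k.sum()>best.sum()): best=k
c=Q[best].mean(0); n=np.linalg.svd(Q[best]-c)[2][2]; n*=np.sign(n[2]); print("plane",c,n,best.sum(),len(Q),np.arccos(n[2]))
h=(P-c)@n
H=np.full((480,640),np.nan); H[m]=h
for u,v in((352,245),(380,246),(407,250)):
    print(u,v,np.round(H[v-9:v+10:3,u-9:u+10:3],0).tolist())
ims=[]
for d,(x0,y0,x1,y1) in((t,(325,205,435,285)),(s,(250,185,350,285))):
    ims.append(cv2.resize(d["image"][y0:y1,x0:x1],(590,430) if d is t else (590,590),interpolation=cv2.INTER_CUBIC))
save(cv2.convertScaleAbs(np.vstack(ims)[:430],alpha=1.3),"mt.png")
save(cv2.convertScaleAbs(ims[1],alpha=1.6),"ms.png")
# handle of key: high points
for nm,(x0,y0,x1,y1) in dict(key=(195,245,255,300),green=(212,198,250,240),yel=(198,310,235,352),mould=(325,205,435,285)).items():
    q=C[y0:y1,x0:x1].reshape(-1,3); 
    print(nm,"zmax",np.percentile(q[:,2],[90,95,98,99.5]))
    if nm=="key":
        for lo,hi in((125,150),(60,85)):
            b=q[(q[:,2]>lo)&(q[:,2]<hi)]; 
            if len(b)<5: continue
            rc=cv2.minAreaRect(b[:,:2].astype(np.float32)); print(lo,len(b),b.mean(0),rc)
E
python3 m.py
```

```text
plane [546.89373829  -2.18101632  95.75182946] [-0.33589509  0.02086505  0.94166827] 1567 3430 0.3432428134041972
352 245 [[5.0, 9.0, 15.0, 16.0, 15.0, 9.0, -2.0], [15.0, 26.0, 19.0, 13.0, 25.0, 25.0, 8.0], [11.0, 25.0, 22.0, 15.0, 25.0, 26.0, 11.0], [12.0, 29.0, 25.0, 14.0, 22.0, 27.0, 27.0], [9.0, 25.0, 27.0, 12.0, 25.0, 22.0, 9.0], [-1.0, 27.0, 23.0, 17.0, 23.0, 23.0, -1.0], [-3.0, 5.0, 4.0, 10.0, 2.0, 5.0, -4.0]]
380 246 [[0.0, 2.0, -2.0, 2.0, 5.0, 2.0, -2.0], [0.0, 3.0, 5.0, 4.0, 4.0, -3.0, -0.0], [1.0, -1.0, -2.0, 1.0, 8.0, 3.0, 1.0], [5.0, 1.0, 5.0, 4.0, 1.0, -1.0, 3.0], [5.0, 2.0, 4.0, 3.0, 7.0, 1.0, -3.0], [8.0, -1.0, 4.0, -5.0, 6.0, -6.0, -2.0], [2.0, 3.0, -1.0, -2.0, -2.0, -2.0, 2.0]]
407 250 [[1.0, 4.0, 27.0, 27.0, 13.0, 10.0, 0.0], [6.0, 26.0, 31.0, 28.0, 22.0, 29.0, 11.0], [15.0, 29.0, 23.0, 20.0, 25.0, 27.0, 11.0], [19.0, 22.0, 23.0, 22.0, 29.0, 26.0, 27.0], [10.0, 24.0, 30.0, 23.0, 22.0, 27.0, 0.0], [4.0, 15.0, 16.0, 23.0, 23.0, 0.0, -1.0], [-1.0, 2.0, 10.0, 11.0, 4.0, -3.0, 2.0]]
key zmax [124.68520205 130.42939935 133.22597373 136.521862  ]
125 314 [475.85160687 356.04500456 130.47376445] ((475.7178039550781, 356.6368103027344), (23.976314544677734, 67.62673950195312), 89.7043228149414)
60 942 [476.61835412 353.87781467  71.74365106] ((478.0435485839844, 357.99786376953125), (87.1196517944336, 85.19249725341797), 71.2645263671875)
green zmax [ 126.25509622  128.23486937  130.42368588 1461.11777284]
yel zmax [ 126.570626    128.45392361  130.33513538 1461.11777284]
mould zmax [115.9024018  119.9747349  123.88063061 140.52557414]
```

View pics/mt.png

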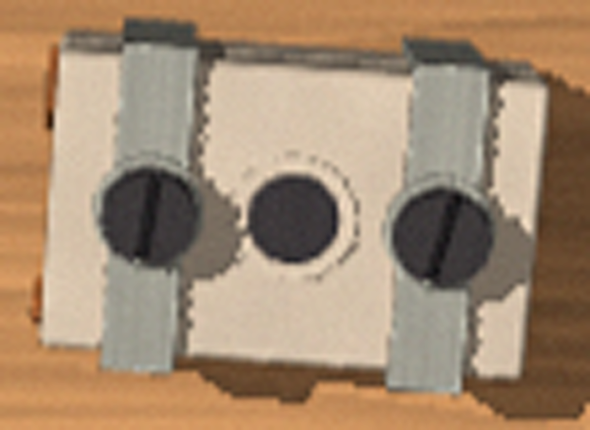

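View pics/ms.png

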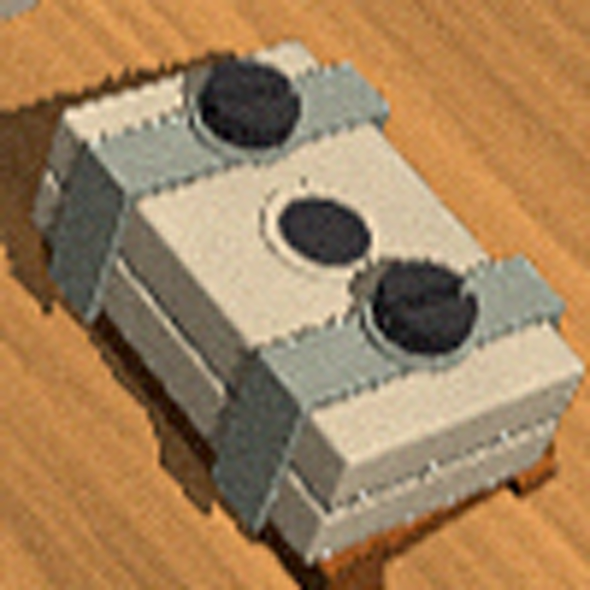

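The crop shows both slots clearly, running nearly vertical in the picture. The left head is at crop (150,217) and its slot leans slightly. The right head is at crop (442,237) with more lean. The round thing between them at (294,218) is the pour hole. Next I'll fit the slots and check IK.

```bash
cat > m2.py <<'E'
from h import *
import pickle
from scipy.spatial.transform import Rotation as R
t=pickle.load(open("top0.pkl","rb")); s=pickle.load(open("scene0.pkl","rb"))
c=np.array([546.89,-2.18,95.75]); 
C=cloud(t); g=t["image"].astype(float).mean(2)
def blobs(d,box,thr):
    x0,y0,x1,y1=box; gg=d["image"].max(2)[y0:y1,x0:x1]; hsv=cv2.cvtColor(d["image"],cv2.COLOR_RGB2HSV)[y0:y1,x0:x1]
    m=((gg<thr)&(hsv[...,1]<90)).astype(np.uint8); m=cv2.morphologyEx(m,cv2.MORPH_OPEN,np.ones((3,3),np.uint8))
    out=[]
    for k in cv2.findContours(m,cv2.RETR_EXTERNAL,cv2.CHAIN_APPROX_NONE)[0]:
        if cv2.contourArea(k)>80:
            e=cv2.fitEllipse(k); out.append(((e[0][0]+x0,e[0][1]+y0),e[1],e[2]))
    return sorted(out)
for nm,d,b in(("top",t,(325,205,435,285)),("scene",s,(250,185,350,285))):
    for thr in(60,75): print(nm,thr,[np.round(np.r_[e[0],e[1],e[2]],1).tolist() for e in blobs(d,b,thr)])
E
python3 m2.py; python3 - <<'E'
from h import *
import pickle
t=pickle.load(open("top0.pkl","rb"))
g=t["image"].max(2)
print(g[235:256,341:364]); print(g[239:262,396:420])
E
```

```text
top 60 [[352.5, 244.8, 16.5, 17.4, 108.7], [379.4, 245.4, 15.1, 15.4, 82.1], [407.2, 248.6, 16.8, 17.9, 104.0]]
top 75 [[352.9, 245.0, 17.5, 18.6, 111.2], [379.2, 245.4, 15.1, 15.9, 74.9], [407.2, 248.8, 17.7, 18.3, 119.8]]
scene 60 [[263.9, 223.0, 10.2, 24.9, 9.6], [292.2, 201.9, 12.7, 16.3, 117.8], [292.3, 257.8, 12.0, 26.3, 6.4], [304.7, 223.9, 9.6, 14.9, 108.8], [322.1, 236.8, 13.6, 16.4, 130.3]]
scene 75 [[264.7, 223.3, 14.2, 27.0, 171.3], [288.9, 252.6, 17.8, 46.9, 147.4], [292.2, 202.0, 13.4, 16.9, 123.5], [304.8, 223.9, 9.6, 15.1, 109.1], [321.7, 236.3, 13.5, 18.2, 134.3]]
[[168 164 164 167 171 124 110 121 118 128 112 110 107 123 126 117 106  94
  142  93  92 119 166]
 [165 163 169 170 160 128 120  97  92  75  55  53  61  75  76 108 123 120
  111  75  91  86 165]
 [165 165 166 149 134 132 101  50  46  33  34  38  28  42  30  46  70  87
  115 103  91  88 166]
 [165 166 160 131 131  93  51  37  38  46  47  41  24  30  39  38  34  29
   78  84 104  93 120]
 [166 164 148 129  88  43  39  45  47  47  47  33  28  19  43  49  45  31
   27  66  87  93  90]
 [166 160 137  94  48  42  
[... 3149 characters left out ...]
72 141 140  98  46  41  46  34  25  12  40  49  47  46  48  43  42
   76  87  93  89  93  90]
 [164 168 132 145 125  96  60  45  34  22  30  44  46  47  45  46  50  75
   92  95  90  94  91  91]
 [165 169 130 127 126 120 106  81 107  60  34  46  45  42  54  58  77  90
   93  93  90  90  91  94]
 [168 168 135 126 121 123 127 116 100  76  66  53  59  62  63  69  75  93
   91  93  92  92  92  89]
 [167 168 137 125 123 121 125 129 112 109 117 112 115 112 110 115  79  89
   91  91  90  91  91  86]
 [168 169 136 123 124 119 122 127 123 124 126 126 129 127 125 134  92  91
   88  86  88  86  83 142]
 [164 170 124 124 122 121 121 125 124 124 125 126 122 125 122 127  95  90
   87 146 147 147 146 166]]
```

```bash
cat > m3.py <<'E'
from h import *
import pickle
from scipy.spatial.transform import Rotation as R
t=pickle.load(open("top0.pkl","rb")); g=t["image"].max(2).astype(float); C=cloud(t)
sc=pickle.load(open("scene0.pkl","rb"))
c=np.array([546.89,-2.18,95.75]); n0=np.array([-.3359,.0209,.9417])
def fit(n,verbose=True):
    out=[]
    for (r0,r1,u0,u1),(cu,cv),su in(((239,252,349,356),(352.5,244.8),(292.2,201.9)),((243,256,403,411),(407.2,248.6),(322.1,236.8))):
        us,vs=[],[]
        for v in range(r0,r1):
            ug=np.arange(u0,u1); w=np.clip(44-g[v,u0:u1],0,None)
            us.append((w*ug).sum()/w.sum()); vs.append(v)
        k=np.polyfit(vs,us,1); res=np.std(np.polyval(k,vs)-us)
        vv,uu=np.mgrid[236:262,340:422]; dd=np.hypot(uu-cu,vv-cv)<7.5
        sel=dd&(g[236:262,340:422]>41); h=np.median((C[236:262,340:422][sel]-c)@n)
        p0=c+h*n
        vq=np.array([cv-5,cv+5,cv]); L=onplane(t,np.polyval(k,vq),vq,p0,n)
        cen=onplane(t,np.array([cu]),np.array([cv]),p0,n)[0]; censc=onplane(sc,np.array([su[0]]),np.array([su[1]]),p0,n)[0]
        d=L[0]-L[1]; d/=np.linalg.norm(d)
        if verbose: print("h",h,"res",res,"slotmid",L[2].round(1),"cen",cen.round(1),"scene cen",censc.round(1),"d",d.round(3))
        out.append((L[2],d,h))
    return out
o=fit(n0); y=o[0][0]-o[1][0]; print("dist",np.linalg.norm(y)); y/=np.linalg.norm(y)
yaw=np.arctan2(-y[0],y[1]); print("yaw",yaw, "plane yaw",np.arctan2(.0209*-1,.3359))
M=R.from_euler("z",yaw)*R.from_euler("y",-.35); n=M.apply([0,0,1]); print("n",n)
o=fit(n); S={}
for nm,(p,d,h) in zip("LR",o):
    dl=M.inv().apply(d); print(nm,p.round(1),"slot cw angle",np.arctan2(-dl[1],dl[0])); S[nm]=dict(p=p,d=d)
S["n"]=n; pickle.dump(S,open("S.pkl","wb"))
# IK checks
print("joints now",r.read_state()["joint_positions"])
Rk=R.from_matrix(np.array([[1,0,0],[0,-1,0],[0,0,-1]]).T).as_rotvec()
for s_ in(1,-1):
    Rk=R.from_matrix(np.stack([[s_,0,0],[0,-s_,0],[0,0,-1]],1)).as_rotvec()
    print("key",s_,r.ik([475.7,356.6,92],Rk),r.ik([475.7,356.6,260],Rk))
for nm in "LR":
  for s_ in(1,-1):
    x=s_*S[nm]["d"]; z=-n; mm=R.from_matrix(np.stack([x,np.cross(z,x),z],1))
    for lift in(0,60): print(nm,s_,lift,r.ik(S[nm]["p"]+n*(94-10-8+lift),mm.as_rotvec()))
E
python3 m3.py
```

```text
h 24.851995939649953 res 0.06469372282048867 slotmid [540.8  54.3 118.7] cen [540.8  54.  118.7] scene cen [532.7 -66.6 118.5] d [ 0.93  -0.151  0.335]
h 25.723695742676085 res 0.08736110717227973 slotmid [533.  -69.5 119.6] cen [533.  -69.2 119.6] scene cen [541.5  58.4 119.8] d [ 0.909 -0.255  0.33 ]
dist 124.1084176972814
yaw -0.06271920953871601 plane yaw -0.06214079024518306
n [-0.3422236   0.02149218  0.93937271]
h 24.832874642345146 res 0.06469372282048867 slotmid [540.8  54.3 118.7] cen [540.8  54.  118.7] scene cen [532.7 -66.7 118.5] d [ 0.928 -0.15   0.341]
h 25.72162912627627 res 0.08736110717227973 slotmid [533.  -69.5 119.6] cen [533.  -69.2 119.6] scene cen [541.5  58.3 119.8] d [ 0.907 -0.254  0.336]
L [540.8  54.3 118.7] slot cw angle 0.09180799926883759
R [533.  -69.5 119.6] slot cw angle 0.19761532737558218
joints now [-1.39129642e+00  3.81143423e-01  1.29813019e+00  1.76217537e-05
  1.46357521e+00 -2.15327308e-01]
key 1 [ 4.44317385e-01  5.94788252e-01  1.38100441e+00 -4.44089210e-16
  1.16579999e+00  2.01511371e+00] [ 4.44317385e-01  4.47407816e-01  1.12698249e+0
[... 204 characters left out ...]
00 -4.44089210e-16
  1.56720235e+00 -1.12647894e+00]
L 1 0 [-0.13249551  0.24470756  1.70765275  0.03210263  0.84027252  1.57562099]
L 1 60 [-0.1361122   0.14619248  1.6541895   0.03003484  0.99228462  1.57722055]
L -1 0 [-0.13249551  0.24470756  1.70765275  0.03210263  0.84027252 -1.56597166]
L -1 60 [-0.1361122   0.14619248  1.6541895   0.03003484  0.99228462 -1.56437211]
R 1 0 [-0.4267105   0.23091742  1.72423503  0.16120544  0.8641551   1.31954899]
R 1 60 [-0.44552849  0.13088219  1.67010273  0.1509551   1.01923575  1.32724401]
R -1 0 [-0.4267105   0.23091742  1.72423503  0.16120544  0.8641551  -1.82204367]
R -1 60 [-0.44552849  0.13088219  1.67010273  0.1509551   1.01923575 -1.81434864]
```

```bash
python3 - <<'E'
from h import *
from scipy.spatial.transform import Rotation as R
o=R.from_matrix(np.stack([[-1,0,0],[0,1,0],[0,0,-1]],1)).as_rotvec()
T=lambda:round(r.read_state()["time_s"],2)
r.move_to([475.7,356.6,230],o); print(T())
r.move_straight([475.7,356.6,160],o); print(T())
print(r.move_straight([475.7,356.6,91],o,feed=80,until_force=12),T())
r.grip(15); s=r.read_state(); print(T(),s["finger_gap"],s["grip_force"],s["eef_pos"],s["force"],s["ft_torque"])
r.move_straight([475.7,356.6,270],o); s=r.read_state(); print(T(),s["finger_gap"],s["grip_force"],s["eef_pos"],s["force"],s["ft_torque"])
d=cam("scene"); 
import pickle; pickle.dump(d,open("scene1.pkl","wb")); save(cv2.resize(d["image"][150:400,300:560],(780,750))[:600],"lift.png")
E
```

```text
3.27
3.88
False 4.89
5.88 23.822254684890197 29.99981393571943 [475.7199495  356.5514449   90.98711965] [-0.45883551 -0.20215624  0.6604217 ] [-0.00275383 -0.16451948  0.02406036]
7.22 24.016981037242484 29.99987048562616 [475.4362081  356.47421869 269.10331029] [-0.57070406 -0.84659686 -1.89958649] [ 0.02608567 -0.16511195  0.01468751]
```

View pics/lift.png

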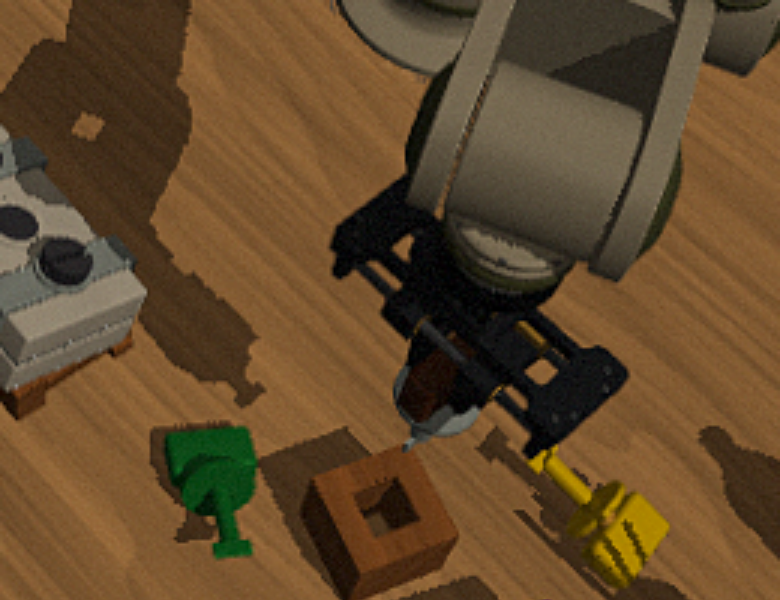

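The key is held squarely (gap 24.0) and hangs straight over the empty stand at crop (385,500). Next is a guarded insertion into the left screw.

```bash
cat > ins.py <<'E'
from h import *
import pickle
from scipy.spatial.transform import Rotation as R
S=pickle.load(open("S.pkl","rb")); n=S["n"]; LEN=87.
def T(): return round(r.read_state()["time_s"],2)
def ori(nm):
    x=-S[nm]["d"]; x=x-n*(x@n); x/=np.linalg.norm(x); z=-n; return R.from_matrix(np.stack([x,np.cross(z,x),z],1)).as_rotvec()
def depth(nm): return LEN-(r.read_state()["eef_pos"]-S[nm]["p"])@n
def insert(nm,offs=(0,1.3,-1.3,2.6,-2.6,3.9),hov=50):
    o=ori(nm); p=S[nm]["p"]; a=np.cross(n,S[nm]["d"]) # towards +y
    r.move_to(p+n*(LEN+hov),o); print("hover",T(),r.read_state()["force"].round(1))
    r.move_straight(p+n*(LEN+6),o,feed=120)
    for k in offs:
        if k!=0: r.move_straight(p+a*k+n*(LEN+6),o,feed=40)
        hit=r.move_straight(p+a*k+n*(LEN-8.5),o,feed=25,until_force=7)
        s=r.read_state(); dp=depth(nm); print("off",k,hit,"depth",round(dp,2),"F",s["force"].round(1),T())
        if dp>5: return k
    return None
E
python3 - <<'E'
from ins import *
print(insert("L")); s=r.read_state(); print(s["joint_positions"].round(3),s["finger_gap"],s["ft_torque"].round(3))
d=cam("scene"); save(cv2.resize(d["image"][150:300,220:420],(800,600),interpolation=cv2.INTER_CUBIC),"insL.png")
E
```

```text
hover 8.42 [ 0.6 -0.5 -1.6]
off 0 False depth 8.5 F [ 0.6 -0.6 -1.5] 9.67
0
[-0.133  0.24   1.706  0.032  0.847 -1.566] 23.97531148858359 [ 0.064  0.152 -0.025]
```

View pics/insL.png

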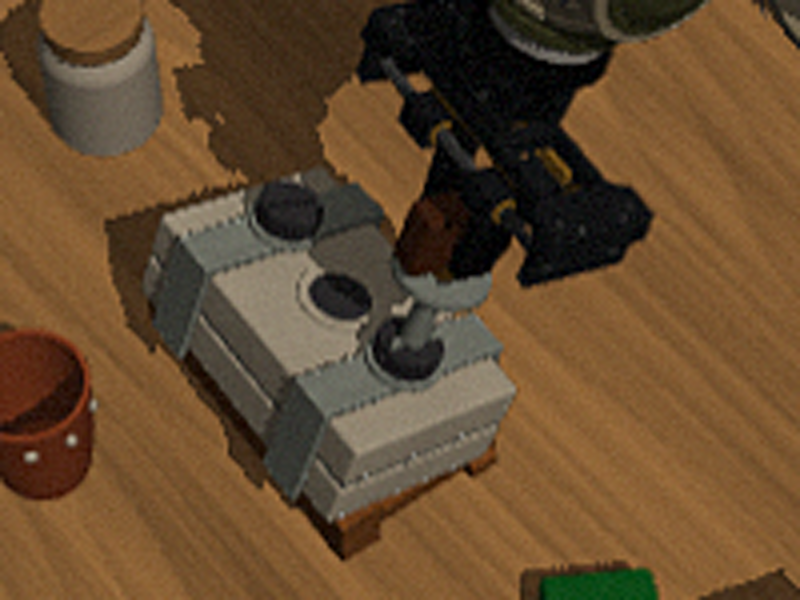

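The blade sits in the left slot at crop (410,340), clear of the right screw and the jar. Now I'll turn it while watching the torque.

```bash
cat > turn.py <<'E'
from ins import *
def tq():
    s=r.read_state(); return float(s["ft_torque"]@(-n)), s
def step(a,pr=True):
    q=r.read_state()["joint_positions"].copy() if step.q is None else step.q
    q=q.copy(); q[5]+=a; r.move_joints(q); step.q=q
    m,s=tq(); 
    if pr: print("q6",round(s["joint_positions"][5],3),"cmd",round(q[5],3),"tq",round(m,3),"F",s["force"].round(1),"gap",round(s["finger_gap"],2),s["time_s"].__round__(2))
    return m
step.q=None
E
python3 - <<'E'
from turn import *
print("start tq",tq()[0])
for a in(.1,.2,.4,.8,.7): 
    m=step(a)
    if abs(m)>.35: break
E
```

```text
start tq -0.01939371720643349
q6 -1.469 cmd -1.466 tq -0.096 F [-0.6 -3.9 -1.8] gap 23.76 9.97
q6 -1.268 cmd -1.266 tq -0.089 F [-2.1 -5.2 -1.1] gap 23.62 10.28
q6 -0.869 cmd -0.866 tq -0.048 F [-3.2 -5.4  0.5] gap 24.03 10.74
q6 -0.068 cmd -0.066 tq -0.107 F [-3.7 -3.6 -1.1] gap 23.44 11.53
q6 0.631 cmd 0.634 tq -0.082 F [-1.7 -1.4 -3. ] gap 23.74 12.23
```

```bash
python3 - <<'E'
from turn import *
base=[]
for i in range(16):
    m=step(.06); 
    if m<-.2: break
E
```

```text
q6 0.688 cmd 0.691 tq -0.068 F [-2.4 -1.2 -2.8] gap 23.77 12.48
q6 0.748 cmd 0.751 tq -0.136 F [-2.  -1.9 -2.8] gap 24.04 12.73
q6 0.808 cmd 0.811 tq -0.061 F [-0.9 -2.4 -2.4] gap 23.79 12.98
q6 0.868 cmd 0.871 tq -0.052 F [-1.1 -2.9 -1.6] gap 23.61 13.23
q6 0.928 cmd 0.931 tq -0.111 F [-0.3 -3.5 -1.8] gap 23.92 13.48
q6 0.988 cmd 0.991 tq -0.074 F [-1.2 -3.1 -2.3] gap 23.63 13.73
q6 1.048 cmd 1.051 tq -0.022 F [-1.1 -3.5 -1.8] gap 23.8 13.98
q6 1.109 cmd 1.111 tq -0.088 F [-1.8 -6.  -1.1] gap 23.42 14.23
q6 1.169 cmd 1.171 tq -0.085 F [-0.4 -5.  -1.6] gap 23.65 14.48
q6 1.229 cmd 1.231 tq -0.046 F [-0.4 -6.4 -1.8] gap 23.89 14.73
q6 1.289 cmd 1.291 tq -0.245 F [-0.5 -6.9 -1.6] gap 23.9 14.98
```

```bash
python3 - <<'E'
from turn import *
av=lambda:np.mean([(r.sleep(.03),tq()[0])[1] for _ in range(6)])
print(av()); step(.03); print(av())
E
```

```text
-0.22653407655000798
q6 1.316 cmd 1.319 tq -0.469 F [-1.  -5.2 -2.8] gap 23.85 15.43
-0.502680649284343
```

The left stop is firm: torque climbed from 0.08 to 0.5 N m and holds. I'll relieve it, withdraw, and go to the right screw.

```bash
python3 - <<'E'
from turn import *
step(-.085)
p=r.read_state()["eef_pos"]; r.move_straight(p+n*30,feed=60); print("out",r.read_state()["force"].round(1),T())
r.move_straight(p+n*70,feed=150)
k=insert("R")
if k is not None:
    print(tq()[0])
    for a in(.1,.4,.8,.7):
        m=step(a) if step.q is not None and a!=.1 else (setattr(step,"q",None),step(a))[1]
        if abs(m)>.2: break
E
```

```text
q6 1.233 cmd 1.232 tq -0.042 F [-0.3 -0.8 -2.7] gap 23.57 15.88
out [ 0.   0.3 -2.2] 16.53
hover 19.52 [ 1.2  0.5 -1.1]
off 0 False depth 8.48 F [-0.   0.9 -1.7] 20.77
-0.07876462498067299
q6 -1.724 cmd -1.722 tq -0.024 F [-0.3 -1.5 -3.1] gap 23.75 21.02
q6 -1.324 cmd -1.322 tq -0.081 F [-2.5 -4.4 -1.3] gap 23.21 21.49
q6 -0.524 cmd -0.522 tq -0.067 F [-4.3 -3.3 -1.7] gap 23.5 22.27
q6 0.175 cmd 0.178 tq -0.059 F [-2.7 -0.6 -1.9] gap 23.6 22.98
```

```bash
python3 - <<'E'
from turn import *
av=lambda:np.mean([(r.sleep(.03),tq()[0])[1] for _ in range(6)])
for i in range(22):
    m=step(.06)
    if m<-.17:
        a=av(); print("avg",a)
        if a<-.17: break
else: raise SystemExit
for i in range(3):
    step(.02); a=av(); print("avg",a)
    if a<-.4: break
E
```

```text
q6 0.232 cmd 0.235 tq -0.083 F [-2.  -1.9 -1.7] gap 23.72 23.23
q6 0.292 cmd 0.295 tq -0.092 F [-1.2 -2.1 -2.1] gap 23.86 23.48
q6 0.352 cmd 0.355 tq -0.092 F [-1.8 -1.6 -2.6] gap 23.83 23.73
q6 0.412 cmd 0.415 tq -0.133 F [-0.4 -1.7 -1.9] gap 23.89 23.98
q6 0.472 cmd 0.475 tq -0.073 F [-0.8 -2.1 -2.2] gap 23.46 24.23
q6 0.532 cmd 0.535 tq -0.078 F [-1.3 -3.3 -2. ] gap 23.61 24.48
q6 0.592 cmd 0.595 tq -0.146 F [-0.2 -2.9 -2.4] gap 23.81 24.73
q6 0.652 cmd 0.655 tq -0.07 F [-0.9 -2.9 -1.9] gap 23.61 24.98
q6 0.712 cmd 0.715 tq -0.093 F [-0.7 -4.4 -1.7] gap 23.57 25.23
q6 0.773 cmd 0.775 tq -0.097 F [-0.  -4.4 -1.7] gap 23.48 25.48
q6 0.833 cmd 0.835 tq -0.145 F [-1.1 -4.8 -1.8] gap 23.64 25.73
q6 0.893 cmd 0.895 tq -0.114 F [ 0.  -5.9 -1.1] gap 23.57 25.98
q6 0.953 cmd 0.955 tq -0.075 F [-1.1 -4.9 -0.8] gap 23.42 26.23
q6 1.013 cmd 1.015 tq -0.099 F [ 0.2 -5.2 -1.6] gap 24.29 26.48
q6 1.073 cmd 1.075 tq -0.074 F [-1.8 -6.3 -0.6] gap 23.65 26.73
q6 1.133 cmd 1.135 tq -0.197 F [-1.5 -5.6 -0.6] gap 24.24 26.98
avg -0.18208344608425017
q6 1.152 cmd 1.155 tq -0.356 F [-1.6 -6.3 -0.7] gap 23.62 27.43
avg -0.3735674036763362
q6 1.172 cmd 1.175 tq -0.524 F [-2.5 -5.  -0.2] gap 24.31 27.88
avg -0.5474505722658812
```

The right stop is confirmed the same way. I'll relieve, withdraw, hover over the stand and take a look at both the screws and the key.

```bash
python3 - <<'E'
from turn import *
step(-.08)
p=r.read_state()["eef_pos"]; r.move_straight(p+n*30,feed=60); r.move_straight(p+n*80,feed=150)
o=R.from_matrix(np.stack([[-1,0,0],[0,1,0],[0,0,-1]],1)).as_rotvec()
r.move_to([475.7,356.6,230],o); s=r.read_state(); print(T(),s["eef_pos"].round(1),s["force"].round(1),s["finger_gap"],s["joint_positions"].round(2))
r.move_straight([475.7,356.6,185],o,feed=100)
a=cam("scene"); b=cam("top")
save(np.hstack([cv2.resize(a["image"][230:370,360:493],(400,420)),cv2.resize(b["image"][205:285,325:401],(400,420),interpolation=cv2.INTER_CUBIC)]),"ret.png")
E
```

```text
q6 1.093 cmd 1.092 tq -0.042 F [ 0.8 -3.  -2.1] gap 23.42 28.33
31.39 [476.  356.1 229.8] [-0.6  1.1 -1.4] 23.12030379297113 [ 0.44  0.47  1.18 -0.    1.49 -1.13]
```

View pics/ret.png

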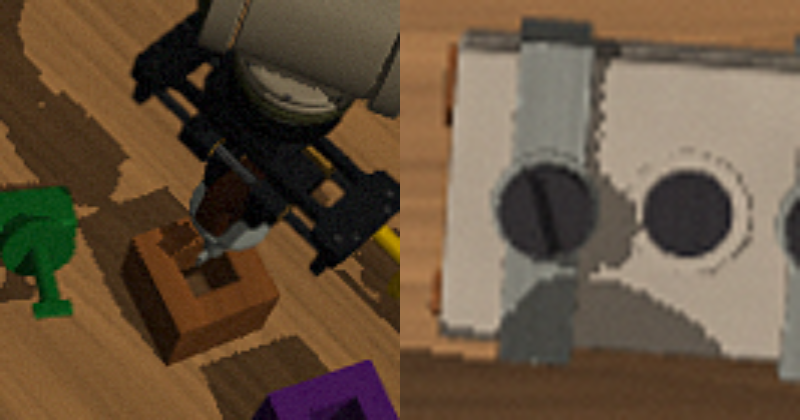

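The key hangs straight above the stand's hole, and the left slot at crop (545,215) now sits about 2.7 rad clockwise from where it started. I'll lower the key.

```bash
python3 - <<'E'
from turn import *
print(r.move_straight([475.7,356.6,97],feed=60,until_force=8),r.read_state()["eef_pos"].round(1),r.read_state()["force"].round(1))
if r.read_state()["eef_pos"][2]<100:
    print(r.move_straight([475.7,356.6,89],feed=15,until_force=4)); s=r.read_state(); print(s["eef_pos"].round(1),s["force"].round(1),T())
E
```

```text
False [475.8 356.7  97.4] [-0.3  0.4 -2.1]
True
[476.1 356.6  92.5] [ 0.6 -0.3  4.3] 34.1
```

```bash
python3 - <<'E'
from turn import *
r.grip(60); p=r.read_state()["eef_pos"]; r.move_straight([p[0],p[1],190],feed=100); r.move_to([380,180,330],r.read_state()["tcp_rot"]); r.sleep(.5)
a=cam("scene"); b=cam("top"); s=r.read_state(); print(T(),s["force"].round(1))
C=cloud(b); q=C[245:300,195:255].reshape(-1,3)
for lo,hi in((120,150),(60,85)):
    k=q[(q[:,2]>lo)&(q[:,2]<hi)]; print(len(k),k.mean(0) if len(k) else 0, cv2.minAreaRect(k[:,:2].astype(np.float32)) if len(k)>4 else 0)
save(np.hstack([cv2.resize(a["image"][150:390,180:500],(400,300)),cv2.resize(b["image"][140:360,180:473],(400,300),interpolation=cv2.INTER_CUBIC)]),"end.png")
E
```

```text
37.48 [ 0.5 -0.   0.5]
345 [477.48580344 356.89762613 129.69012499] ((477.5821228027344, 357.9822998046875), (69.41931915283203, 25.36121368408203), 0.26589250564575195)
803 [481.01262899 356.86006214  71.92785997] ((478.1878356933594, 358.29248046875), (87.89181518554688, 85.13997650146484), 71.35865783691406)
```

View pics/end.png

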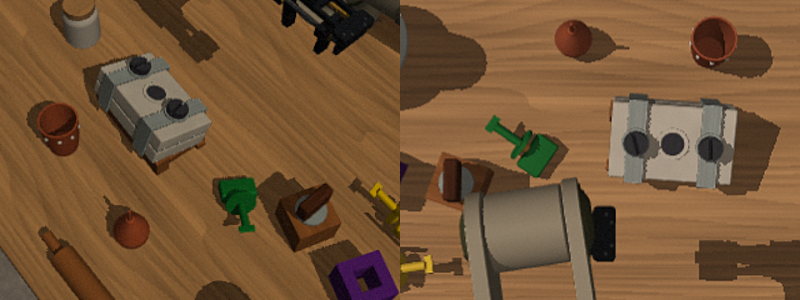

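Key is upright in the stand (guard on top, handle top at z=130), both screws are at their stops, and the jar, beaker and bulb haven't moved. The two look-alike keys, which were balanced on their blades, are now lying down. They were already down by the lift picture, and the gripper never went near them.

```bash
python3 -c "
from plant import r
print(r.finish_job())"
```

```text
the job is handed in; nothing more can be done
None
```

The job is handed in at about 37 s: both clamp screws are turned clockwise to their stops (torque peaked near 0.5 N m at each), the key is upright in its stand and released, and the jar, beaker and bulb are untouched; the green and yellow look-alike keys stood on end at the start and were lying down by the first lift, most likely toppling by themselves.

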